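# Open the till drawer and hold its sprung cover just short of its balance point

## Task

Pull the drawer of the grey counter-top till out to its stop. Then raise the yellow sprung cover inside it past its balance point (about 45 degrees open) without letting it fly wide open, ease it back, and finish still holding it steady just below the balance point, so that a colleague can reach the coins. Keep the drawer fully out and leave the other things on the counter where they stand; the program ends while the gripper is holding the cover.

Things in the scene. Friction and masses are not known exactly. Their poses are not given: they have to be found in the camera images.
- till: Grey sheet-metal till housing, fixed to the counter, 185 deep x 150 wide x 88 mm high, open at the front. Origin: bottom centre of its front opening, on the counter. Its x axis points from the front to the back, so the drawer comes out along its -x; y is across it, z up. The front faces the robot's left; yaw differs from run to run.
- drawer (a joint): Drawer pull-out in m: 0 shut, 0.14 at the stop (fully out). It slides with about 3 N of friction and stays where it is left. Blue front panel 146 wide, its top 80 mm above the counter.
- drawer_pull (a point): Centre of the drawer's steel pull bar: a round bar 10 mm thick and 94 mm long, parallel to the front panel (along the till's y), 64 mm above the counter, with 31 mm free between bar and panel; the two posts that carry it stand 42 mm either side of the centre. Open above and below. Origin axes as the till's.
- cover (a joint): Opening angle of the cover in rad: 0 closed (level), 1.4 at its stop. Sprung hinge, balance point at 0.785 (45 degrees): below it the cover falls shut by itself, above it the spring throws it open. The force at the grip bar is about 1 N when closed, nothing at the balance point, then the other way.
- cover_plate: Yellow steel cover plate with its grip bar, 98 x 126 x 4 mm, 0.7 kg, lying level 44 mm above the counter in the drawer when closed. Origin on the hinge line at its back edge; its own -x runs from the hinge to the free front edge (102 mm from the hinge), z is normal to the plate. It turns with the cover joint, the front edge rising.
- cover_grip (a point): Centre of the grip bar on the cover: round steel, 10 mm thick, 74 mm long, along the till's y, 94 mm from the hinge and 28 mm above the plate's middle; 72 mm above the counter when closed; posts 36 mm either side of the centre. The drawer's front panel is 50 mm in front of it. Reached from above only when the drawer is out. The bar can turn between the fingers.
- cover_hinge (a point): Middle of the cover's hinge line, 44 mm above the counter, parallel to the till's y; it travels with the drawer.
- mug_desk: Bystander: white spotted mug, 82 mm wide, 91 mm high; origin under its centre.
- spot_dropper: Bystander: brown dropper bottle, 33 mm wide, 102 mm high; origin under its centre.
- service_bell: Bystander: steel desk bell, 83 mm wide, 58 mm high; origin under its centre.
- tape_measure: Bystander: rolled yellow tailor's tape, 54 x 49 x 18 mm; origin under its centre.

How it is judged:
By the outcome, as a careful person would: the job done as asked, in the order asked, and still so for the second after the job is handed in, while the arm keeps its last pose, push and grip.
It also fails if it takes over 48 s, if anything falls off the work surface, if the arm or the gripper's body presses on something with over 40 N, if the wrist force passes 120 N, or if a joint passes its speed limit or range.

## Robot

A 7-joint arm with a two-finger parallel gripper is mounted at the origin on the work surface; the furniture and walls round the work are solid. World frame = base frame: x ahead of the robot, y to its left, z up, the work surface at z = 0. Lengths are in m, angles in rad, forces in N, time in s.
With the tool pointing down it reaches from about 0.35 to 0.9 m from the base axis. Payload 7.2 kg.
Tool frame: the origin (TCP) lies midway between the tips of the shut fingers; the grasp point (between the pads) lies 19 mm behind it; z points along the fingers, y is the line along which they close (so a half turn about z gives the same grasp; the last joint's range is limited). The gripper opens to 88 mm and grips with 3 to 60 N. Pads are 20 mm wide; open, the fingers measure 115 mm over their backs; the gripper's body (75 mm by 178 mm) begins 61 mm behind the grasp point.
Start: joints at [-1.179, 0.411, -0.013, 1.596, 0.006, 1.134, -0.082], TCP at [0.277, 0.56, 0.223] pointing down, gripper open.
Joint ranges: [-2.95, 2.95], [-0.29, 1.99], [-1.47, 1.44], [0.14, 2.54], [-1.03, 4.17], [0.13, 1.85], [-2.86, 2.86]. Speed limits (rad/s): [2.39, 2.39, 3.01, 3.01, 3.14, 3.14, 3.14].

## Interface

Orientations are given as a rotation vector (axis times angle).
In Python, from rig import env gives the robot as it stands.
- The arm moves only by the tool shift_gripper, called by a JSON object that holds its "method" and its "body", one argument or row to a line. Schema: {"type":"object","properties":{"deltas":{"type":"string"},"grip_force":{"type":"number"},"only":{"type":"string"},"quiet":{"type":"boolean"},"lines":{"type":"string"}},"required":["deltas"],"additionalProperties":false}. deltas is a string of 1 to 12 rows, one to a line, with the numbers parted by spaces; each row has 7 numbers: the opening from 0.0 (shut) to 1.0 (fully open), then dx, dy, dz in units of 5 mm, then a rotation vector rx, ry, rz in rad; each row is the pose to reach, as a shift and turn from the pose commanded when the call began, along the tool's axes at that moment; what a row does not reach only later rows make up. A row lasts 1/10 s, in which the tool goes at most 0.05 m and 0.15 rad, less where a joint would pass 70% of its speed; a pose out of reach is approached as far as the arm can. The fingers move at their own pace and stop on an object; grip_force is the grip in N (left out, the last holds). Time passes only in rows, so rows that do not move let the fingers close. The tool returns the time, the measured TCP pose, the force, the opening and the grip force at its end. only (a regular expression) keeps the lines of the reply that match it, lines (a string "A,B") keeps lines A to B, and quiet returns only ok. Input that does not fit is refused with a message, and nothing moves.
- env.observe(): the state, without advancing time (a new reading comes with each control period).
- env.get_image(name): name is "scene" or "side" or "wrist"; returns the picture (384x512x3 uint8, red, green, blue); there is no depth.
- env.camera_model(name): a dict with "intrinsics" (3x3 intrinsics, pixels), "cam_to_world" (4x4, takes a point from camera to world coordinates); the wrist camera has in their place "hand_eye" (4x4, takes a point from camera to tool coordinates, whose origin is the TCP and whose axes are the flange's). Camera axes: x right, y down, z forward; pixel columns grow to the right and rows downward; lengths in m; the calibration is good to about 2 mm. A picture is of the moment at which its call begins: read the wrist's pose just before it. camera_model takes no time and is no camera call.
- env.close_job(): hands the job in; it is judged then, once.
The state is a dict: "clock": time; "joint_positions": joint angles; "qvel": joint speeds; "joint_torque": joint torques, N m; "tcp_pos": TCP position; "tcp_rot": TCP orientation; "wrist_force": force on the tool from outside, world axes, zero at the start; "ft_torque": the same for the moment, N m; "width": opening from 0.0 (shut) to 1.0 (fully open); "finger_force": force on a finger pad.
Only numpy, scipy, OpenCV 4.12 (cv2) and the standard library are available. Lean on these libraries where they do the work, as an engineer would, in place of code of your own. Each camera call takes 0.05 s, during which the arm holds its last target. There are 200 camera calls.

## Working session

There is one attempt and no reset: what is moved stays moved. The work goes in short steps, Python scripts to look and compute and a tool call to move; the robot and the scene stay as the last step left them, time stands still between calls to the robot, and variables do not carry over. Pictures are saved under pics/ and viewed, at most 10 in all, crops included, and the job is handed in when it is done.

```bash
ls; mkdir -p pics
```

Run:
```python
from rig import env
import cv2,numpy as np
s=env.observe();print(s)
a=env.get_image("scene");b=env.get_image("side")
cv2.imwrite("pics/a.png",a[:,:,::-1]);cv2.imwrite("pics/b.png",b[:,:,::-1])
for n in("scene","side","wrist"):
  print({k:np.round(v,4).tolist() for k,v in env.camera_model(n).items()})
```

```text
pics
rig.py
{'clock': 0.0, 'joint_positions': array([-1.17920908,  0.41188543, -0.01269554,  1.59704453,  0.00559809,
        1.1342845 , -0.08224419]), 'qvel': array([-8.54248521e-04,  8.91373030e-04, -2.20997043e-05,  1.19531748e-03,
        2.59232638e-04,  1.59528315e-03,  1.34681783e-03]), 'joint_torque': array([ 9.40984646e-04, -5.87957060e+01,  6.42642248e-01, -2.91065723e+01,
       -5.36840013e-02,  1.86419219e-02,  1.18200114e-04]), 'tcp_pos': array([0.27717111, 0.55961793, 0.22181798]), 'tcp_rot': array([-7.15885037e-01, -3.05868599e+00,  2.46126949e-03]), 'wrist_force': array([-0.13168885,  0.06514718, -0.39849846]), 'ft_torque': array([-0.00433551,  0.03181276, -0.00403094]), 'finger_force': 0.0, 'width': 0.9977051548058455}
{'intrinsics': [[361.8806, 0.0, 251.799], [0.0, 361.8806, 193.2407], [0.0, 0.0, 1.0]], 'cam_to_world': [[-0.2363, 0.8665, -0.4397, 0.9356], [0.9716, 0.2163, -0.0959, 0.0913], [0.012, -0.4499, -0.893, 0.9746], [0.0, 0.0, 0.0, 1.0]]}
{'intrinsics': [[415.8992, 0.0, 258.3964], [0.0, 415.8992, 195.5737], [0.0, 0.0, 1.0]], 'cam_to_world': [[0.8605, -0.3267, 0.3908, 0.07], [-0.5093, -0.5367, 0.6727, -0.7051], [-0.01, -0.778, -0.6282, 0.7555], [0.0, 0.0, 0.0, 1.0]]}
{'intrinsics': [[288.89, 0.0, 254.6864], [0.0, 288.89, 192.4456], [0.0, 0.0, 1.0]], 'hand_eye': [[0.0001, -0.9694, -0.2456, 0.0673], [1.0, 0.0001, -0.0001, -0.0002], [0.0001, -0.2456, 0.9694, -0.1611], [0.0, 0.0, 0.0, 1.0]]}
```

View pics/a.png

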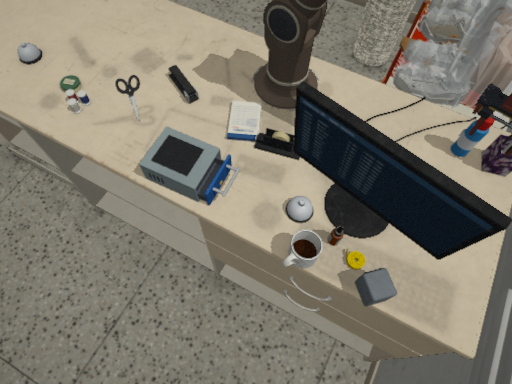

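View pics/b.png

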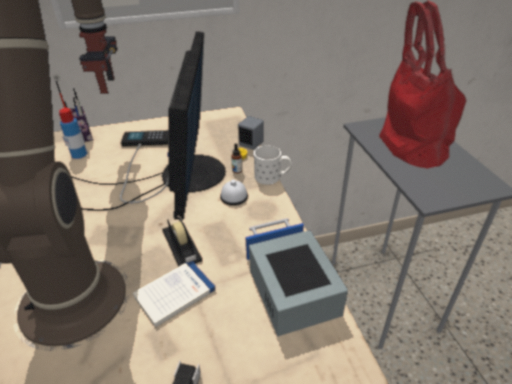

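Scene: till at ~(185,165) with blue front and pull bar ~(232,183), facing the monitor; bell (300,208), mug (305,248), dropper (337,235), tape (356,260). Side: pull bar at (248–288, 225). The monitor stands between the gripper and the till. Zooming for precision.

Run:
```python
import cv2,numpy as np
a=cv2.imread("pics/a.png")[120:220,130:260];b=cv2.imread("pics/b.png")[205:335,235:355]
A=cv2.resize(a,(390*2//2,300),interpolation=cv2.INTER_CUBIC);B=cv2.resize(b,(360,390),interpolation=cv2.INTER_CUBIC)
c=np.zeros((390,760,3),np.uint8);c[:300,:390]=A;c[:,400:]=B
cv2.imwrite("pics/c.png",c)
```

```text
(no output)
```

View pics/c.png

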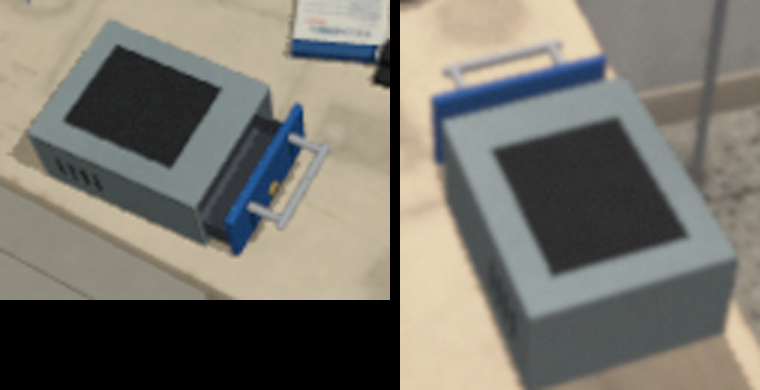

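The crops show the drawer slightly ajar, bar ends at scene (238.7,169.7)/(224.3,194.3) and side (250.7,228.3)/(288.3,221); till top corners read as well.

Create h.py:
```python
from rig import env
import numpy as np,cv2
from scipy.spatial.transform import Rotation as R
def ray(n,u,v,s=None):
    m=env.camera_model(n);d=np.linalg.inv(m["intrinsics"])@[u,v,1]
    if n=="wrist":
        T=np.eye(4);T[:3,:3]=R.from_rotvec(s["tcp_rot"]).as_matrix();T[:3,3]=s["tcp_pos"];T=T@m["hand_eye"]
    else:T=np.array(m["cam_to_world"])
    return T[:3,3],T[:3,:3]@d
def plane(n,u,v,z,s=None):
    o,d=ray(n,u,v,s);return o+d*(z-o[2])/d[2]
def tri(*rs):
    A=0;b=0
    for o,d in rs:
        d=d/np.linalg.norm(d);P=np.eye(3)-np.outer(d,d);A=A+P;b=b+P@o
    return np.linalg.solve(A,b)
```

Run:
```python
from h import *
np.set_printoptions(precision=4,suppress=True)
for p in[(166,127.3),(219.3,147.7),(199,189),(141,163.3)]:print("top sc",plane("scene",*p,.088))
for p in[(279,311),(249.7,245.7),(310.7,232.7),(346,291.7)]:print("top sd",plane("side",*p,.088))
for p in[(238.7,169.7),(224.3,194.3)]:print("bar sc",plane("scene",*p,.064))
for p in[(250.7,228.3),(288.3,221)]:print("bar sd",plane("side",*p,.064))
for p,q in[((300,90),(203,35)),((328,180),(178,210))]:print("mon",tri(ray("scene",*p),ray("side",*q)))
for n,p,z in[("bell",(300,208),.03),("mug",(305,248),.06),("drop",(337,235),.05),("tape",(356,260),.01),("monbase",(358,208),.0),("monbaseedge",(326,208),0),("tapedisp",(279,140),.03)]:print(n,plane("scene",*p,z))
s=env.observe();print(R.from_rotvec(s["tcp_rot"]).as_matrix())
```

```text
top sc [ 0.3456 -0.307   0.088 ]
top sc [ 0.377  -0.1313  0.088 ]
top sc [ 0.5215 -0.148   0.088 ]
top sc [ 0.4826 -0.3329  0.088 ]
top sd [ 0.3409 -0.3111  0.088 ]
top sd [ 0.3784 -0.1329  0.088 ]
top sd [ 0.5188 -0.1695  0.088 ]
top sd [ 0.4792 -0.3414  0.088 ]
bar sc [ 0.4218 -0.0616  0.064 ]
bar sc [ 0.5091 -0.0806  0.064 ]
bar sd [ 0.4203 -0.0631  0.064 ]
bar sd [ 0.5123 -0.0884  0.064 ]
mon [0.4259 0.0838 0.465 ]
mon [ 0.3299  0.209  -0.0392]
bell [0.483  0.1353 0.03  ]
mug [0.6082 0.1673 0.06  ]
drop [0.5475 0.2463 0.05  ]
tape [0.5905 0.3133 0.01  ]
monbase [0.427 0.304 0.   ]
monbaseedge [ 0.45    0.2116 -0.    ]
tapedisp [0.2665 0.0288 0.03  ]
[[-0.8961  0.4438 -0.0005]
 [ 0.4438  0.8961 -0.0013]
 [-0.0001 -0.0014 -1.    ]]
```

Run:
```python
from h import *
np.set_printoptions(precision=3,suppress=True)
def proj(n,X):
    m=env.camera_model(n);p=np.linalg.inv(m["cam_to_world"])@[*X,1];q=m["intrinsics"]@p[:3];return q[:2]/q[2]
for nm,u in [("TL",(300,90)),("BL",(295,160)),("TR",(508,225)),("BR",(440,250))]:
    o,d=ray("scene",*u)
    for z in np.arange(0.05,.6,.1):
        X=o+d*(z-o[2])/d[2];print(nm,X,proj("side",X))
b=cv2.imread("pics/b.png")[20:230,60:260]
cv2.imwrite("pics/d.png",cv2.resize(b,None,fx=2.8,fy=2.8,interpolation=cv2.INTER_CUBIC))
```

```text
TL [0.065 0.057 0.05 ] [ 90.382 257.173]
TL [0.159 0.061 0.15 ] [121.055 209.332]
TL [0.253 0.065 0.25 ] [153.319 159.008]
TL [0.347 0.068 0.35 ] [187.304 106.002]
TL [0.442 0.072 0.45 ] [223.148  50.093]
TL [0.536 0.076 0.55 ] [261.011  -8.963]
BL [0.34  0.092 0.05 ] [194.664 208.222]
BL [0.405 0.092 0.15 ] [213.991 169.429]
BL [0.469 0.092 0.25 ] [234.76 127.74]
BL [0.533 0.092 0.35 ] [257.14   82.818]
BL [0.598 0.092 0.45 ] [281.325  34.273]
BL [0.662 0.091 0.55 ] [307.543 -18.353]
TR [0.404 0.703 0.05 ] [142.915 109.178]
TR [0.462 0.637 0.15 ] [159.877  86.386]
TR [0.519 0.571 0.25 ] [178.969  60.731]
TR [0.577 0.504 0.35 ] [200.619  31.639]
TR [0.634 0.438 0.45 ] [225.378  -1.631]
TR [0.692 0.372 0.55 ] [253.969 -40.049]
BR [0.523 0.52  0.05 ] [193.192 121.694]
BR [0.568 0.473 0.15 ] [208.073  97.033]
BR [0.613 0.427 0.25 ] [224.72   69.449]
BR [0.657 0.381 0.35 ] [243.465  38.387]
BR [0.702 0.334 0.45 ] [264.732   3.146]
BR [0.746 0.288 0.55 ] [289.066 -37.178]
```

View pics/d.png

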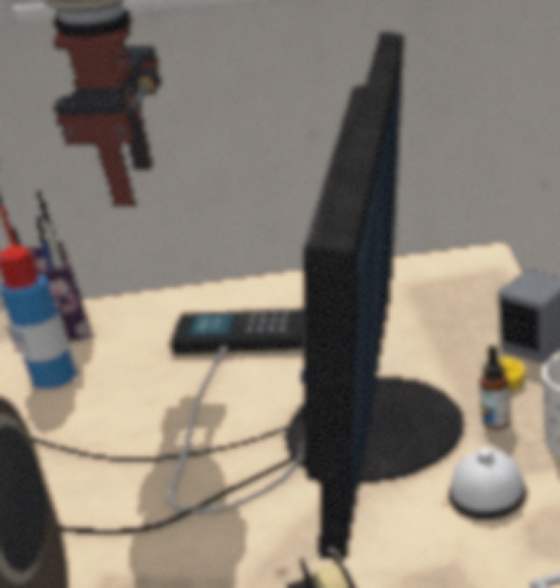

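The side crop gives the monitor's near top corner at about (185,107), so the screen spans (0.34,0.07)–(0.58,0.50), top z≈0.35. I lift above it, then cross over.

The rows are not in the units I measure in: shifts go in units of 5 mm. I convert before sending: -0.23 m is -46, -0.2 m is -40.

{"method": "shift_gripper", "body": {
  "deltas": "0.35 0 0 -10 0 0 0\n0.35 0 0 -20 0 0 -0.1\n0.35 0 0 -30 0 0 -0.2\n0.35 0 0 -40 0 0 -0.243\n0.35 0 0 -46 0 0 -0.243\n0.35 0 0 -46 0 0 -0.243",
  "grip_force": 20
}}

```text
clock: 0.7
tcp_pos: [0.2778, 0.561, 0.4575]
tcp_rot: [0.34, 3.121, 0.011]
wrist_force: [0.3, 0.2, 0.2]
width: 0.492
finger_force: 0.0
```

Add to h.py:
```python
U=np.array([np.sin(np.radians(12.5)),np.cos(np.radians(12.5)),0])
def go(p,yaw=77.5,tilt=0.):
    # tool y along U, z down; tilt = lean of the tool's back toward -U; print shift in tool axes
    s=env.observe();M=R.from_rotvec(s["tcp_rot"]).as_matrix()
    a=np.radians(yaw);y=np.array([np.cos(a),np.sin(a),0]);z=np.array([0,0,-1.]);x=np.cross(y,z)
    T=R.from_rotvec(x*tilt).as_matrix()@np.c_[x,y,z]
    print("shift",np.round(M.T@(np.array(p)-s["tcp_pos"]),4),"rot",np.round(R.from_matrix(M.T@T).as_rotvec(),4),"q",np.round(s["joint_positions"],2),"F",np.round(s["wrist_force"],1))
```

```bash
python3 -c "
from h import *
go([.466,-.073,.45])"
```

```text
shift [-0.3203 -0.5786  0.0037] rot [0.0074 0.0012 0.0012] q [-1.16  0.32 -0.04  1.19  0.01  1.62  0.16] F [0.3 0.2 0.2]
```

{"method": "shift_gripper", "body": {
  "deltas": "0.35 -64 -115.6 0.8 0 0 0\n0.35 -64 -115.6 0.8 0 0 0\n0.35 -64 -115.6 0.8 0 0 0\n0.35 -64 -115.6 0.8 0 0 0\n0.35 -64 -115.6 0.8 0 0 0\n0.35 -64 -115.6 0.8 0 0 0\n0.35 -64 -115.6 0.8 0 0 0\n0.35 -64 -115.6 0.8 0 0 0\n0.35 -64 -115.6 0.8 0 0 0\n0.35 -64 -115.6 0.8 0 0 0\n0.35 -64 -115.6 0.8 0 0 0\n0.35 -64 -115.6 0.8 0 0 0"
}}

```text
clock: 1.9
tcp_pos: [0.4479, -0.0171, 0.448]
tcp_rot: [-0.34, -3.122, 0.0]
wrist_force: [0.6, 0.1, -0.3]
width: 0.35
finger_force: 0.0
```

```bash
python3 -c "
from h import *
go([.466,-.073,.3])"
```

```text
shift [-0.0299 -0.0506  0.1479] rot [-0.0002 -0.0011  0.0015] q [-0.56 -0.04  0.48  1.63  0.02  1.55  1.27] F [ 0.6  0.1 -0.3]
```

In the tool's units: 0.1 m is 20, 0.198 m is 39.6.

{"method": "shift_gripper", "body": {
  "deltas": "0.35 -6 -10 0 0 0 0\n0.35 -6 -10 10 0 0 0\n0.35 -6 -10 20 0 0 0\n0.35 -6 -10 30 0 0 0\n0.35 -6 -10 39.6 0 0 0\n0.35 -6 -10 39.6 0 0 0\n0.35 -6 -10 39.6 0 0 0"
}}

```text
clock: 2.6
tcp_pos: [0.4665, -0.0705, 0.2513]
tcp_rot: [-0.34, -3.121, 0.001]
wrist_force: [-0.4, -0.3, -0.4]
width: 0.351
finger_force: 0.0
```

Run:
```python
from h import *
import pickle
s=env.observe();w=env.get_image("wrist");a=env.get_image("scene")
pickle.dump(s,open("s1.pkl","wb"))
go([.466,-.073,.25])
cv2.imwrite("pics/w1.png",w[:,:,::-1]);cv2.imwrite("pics/a1.png",a[:,:,::-1])
```

```text
shift [ 0.0016 -0.0029  0.0032] rot [0.0007 0.0029 0.0013] q [-0.47  0.12  0.57  1.94 -0.07  1.1   1.49] F [ 0.4 -0.1  0.8]
```

View pics/w1.png

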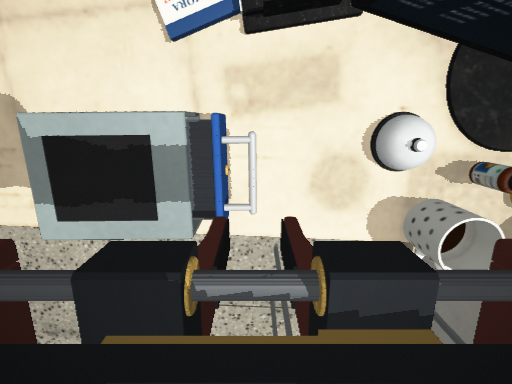

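Wrist view: pull bar from (251,133) to (253,214), posts at rows 140/208, bell at (403,142); the bar lies nearly along image vertical.

Run:
```python
from h import *
import pickle
np.set_printoptions(precision=4,suppress=True)
s=pickle.load(open("s1.pkl","rb"))
print([plane("wrist",*p,.064,s) for p in[(251,133),(253,214)]])
c=plane("wrist",252.3,174,.064,s);print("bar",c)
print("bell",plane("wrist",403,142,.02,s))
P=[plane("wrist",*p,.088,s) for p in[(20,113),(190,112),(40,240),(195,237)]];print(P)
go([c[0],c[1],.05],yaw=77.5)
```

```text
[array([ 0.4148, -0.0639,  0.064 ]), array([ 0.5136, -0.0834,  0.064 ])]
bar [ 0.4632 -0.0731  0.064 ]
bell [0.472  0.1316 0.02  ]
[array([ 0.3392, -0.3032,  0.088 ]), array([ 0.3779, -0.1229,  0.088 ]), array([ 0.4826, -0.3401,  0.088 ]), array([ 0.5192, -0.1561,  0.088 ])]
shift [ 0.0049 -0.0037  0.2032] rot [0.0007 0.0029 0.0013] q [-0.47  0.12  0.57  1.94 -0.07  1.1   1.49] F [ 0.4 -0.1  0.8]
```

In the tool's units: 0.1 m is 20, 0.05 m is 10.

{"method": "shift_gripper", "body": {
  "deltas": "0.35 1 -0.6 10 0 0 0\n0.35 1 -0.6 20 0 0 0\n0.35 1 -0.6 28 0 0 0\n0.35 1 -0.6 32 0 0 0\n0.35 1 -0.6 36 0 0 0\n0.35 1 -0.6 40.6 0 0 0\n0.35 1 -0.6 40.6 0 0 0\n0.0 1 -0.6 40.6 0 0 0\n0.0 1 -0.6 40.6 0 0 0\n0.0 1 -0.6 40.6 0 0 0",
  "grip_force": 25
}}

```text
clock: 3.7
tcp_pos: [0.4625, -0.0723, 0.0494]
tcp_rot: [0.339, 3.12, 0.001]
wrist_force: [-0.8, -5.3, 2.4]
width: 0.12
finger_force: 1.7
```

In the tool's units: 0.08 m is 16, 0.07 m is 14.

{"method": "shift_gripper", "body": {
  "deltas": "0 0 0 0 0 0 0\n0 0 2 0 0 0 0\n0 0 5 0 0 0 0\n0 0 8 0 0 0 0\n0 0 11 0 0 0 0\n0 0 14 0 0 0 0\n0 0 16 0 0 0 0\n0 0 16 0 0 0 0",
  "grip_force": 30
}}

```text
clock: 4.5
tcp_pos: [0.4794, 0.0081, 0.0494]
tcp_rot: [0.336, 3.122, 0.003]
wrist_force: [-2.8, 4.1, 11.1]
width: 0.099
finger_force: 30.0
```

```bash
python3 -c "
from h import *
go([0,0,0])"
```

```text
shift [ 0.4667 -0.1101  0.0487] rot [0.0023 0.001  0.0036] q [-0.49  0.44  0.46  2.13 -0.33  0.64  1.56] F [-2.8  4.1 11.1]
```

In the tool's units: 0.008 m is 1.6, 0.02 m is 4.

{"method": "shift_gripper", "body": {
  "deltas": "0 0 1.6 0 0 0 0\n0 0 3.2 0 0 0 0\n0 0 4 0 0 0 0"
}}

```text
clock: 4.8
tcp_pos: [0.4831, 0.0258, 0.0494]
tcp_rot: [0.339, 3.123, 0.001]
wrist_force: [-3.2, -2.5, 12.5]
width: 0.106
finger_force: 30.0
```

{"method": "shift_gripper", "body": {
  "deltas": "0 0 1 0 0 0 0\n0 0 2 0 0 0 0\n0 0 2 0 0 0 0"
}}

```text
clock: 5.1
tcp_pos: [0.4853, 0.0361, 0.0494]
tcp_rot: [0.339, 3.123, 0.002]
wrist_force: [-3.4, 2.1, 12.3]
width: 0.105
finger_force: 30.0
```

{"method": "shift_gripper", "body": {
  "deltas": "0 0 1 0 0 0 0\n0 0 2 0 0 0 0\n0 0 2 0 0 0 0"
}}

```text
clock: 5.4
tcp_pos: [0.4857, 0.038, 0.0493]
tcp_rot: [-0.348, -3.121, 0.01]
wrist_force: [-10.0, -23.9, 20.3]
width: 0.101
finger_force: 30.0
```

Stop reached (24 N). Relax, release, lift and look.

In the tool's units: -0.0065 m is -1.3, -0.005 m is -1.

{"method": "shift_gripper", "body": {
  "deltas": "0 0 -1 0 0 0 0\n0 0 -1.3 0 0 0 0\n0.3 0 -1.3 0 0 0 0\n0.35 0 -1.3 0 0 0 0\n0.35 0 -1.3 0 0 0 0",
  "grip_force": 20
}}

```text
clock: 5.9
tcp_pos: [0.4859, 0.039, 0.0482]
tcp_rot: [0.339, 3.123, 0.001]
wrist_force: [1.1, 0.0, 0.2]
width: 0.329
finger_force: 0.0
```

{"method": "shift_gripper", "body": {
  "deltas": "0.35 0 0 -6 0 0 0\n0.35 0 0 -14 0 0 0\n0.35 0 -8 -24 0 0 0\n0.35 0 -18 -30 0 0 0\n0.35 0 -19 -30 0 0 0\n0.35 0 -19 -30 0 0 0\n0.35 0 -19 -30 0 0 0"
}}

```text
clock: 6.6
tcp_pos: [0.4654, -0.0536, 0.198]
tcp_rot: [0.341, 3.123, 0.001]
wrist_force: [0.2, 0.3, 0.3]
width: 0.349
finger_force: 0.0
```

Run:
```python
from h import *
import pickle
s=env.observe();w=env.get_image("wrist")
pickle.dump(s,open("s2.pkl","wb"))
cv2.imwrite("pics/w2.png",cv2.resize(w[:,:,::-1],None,fx=1.5,fy=1.5,interpolation=cv2.INTER_CUBIC))
```

```text
(no output)
```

View pics/w2.png

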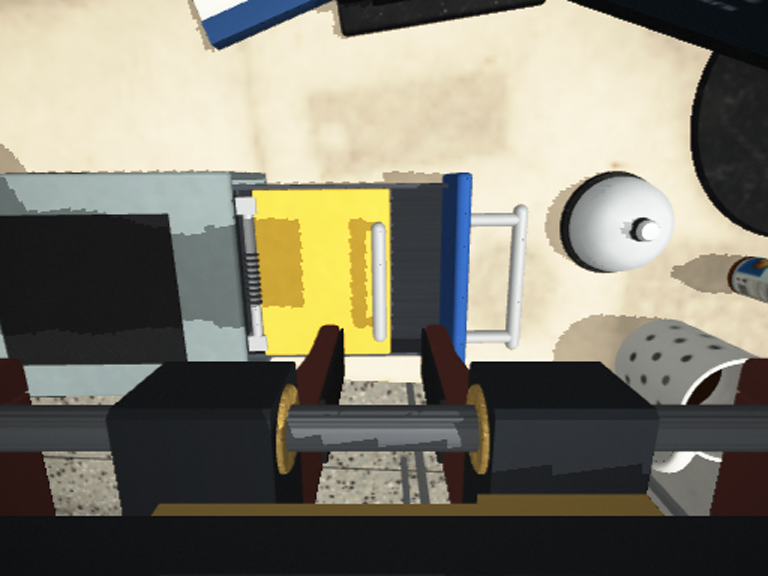

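Wrist view: drawer out, cover closed; grip bar from (378,224) to (380,341) (zoomed ×1.5), pull bar centre (517,277), hinge at x≈250.

Run:
```python
from h import *
import pickle
np.set_printoptions(precision=4,suppress=True)
s=pickle.load(open("s2.pkl","rb"))
f=lambda u,v,z:plane("wrist",u/1.5,v/1.5,z,s)
print("pull",f(517,277,.064),"ends",f(378,224,.072),f(380,341,.072))
c=f(379,282,.072);print("grip",c,"hinge",f(251,272,.046), "panel inner",f(444,260,.08))
go([c[0],c[1],.060])
```

```text
pull [0.4849 0.0386 0.064 ] ends [ 0.4273 -0.0479  0.072 ] [ 0.5076 -0.0644  0.072 ]
grip [ 0.4657 -0.0558  0.072 ] hinge [ 0.444  -0.1478  0.046 ] panel inner [ 0.4586 -0.0106  0.08  ]
shift [-0.0012 -0.0026  0.1375] rot [ 0.0003 -0.0007  0.0023] q [-0.53  0.18  0.62  2.02 -0.13  0.97  1.51] F [ 0.2 -0.2  0.2]
```

In the tool's units: 0.139 m is 27.8, 0.115 m is 23.

{"method": "shift_gripper", "body": {
  "deltas": "0.35 -0.2 -0.6 10 0 0 0\n0.35 -0.2 -0.6 18 0 0 0\n0.35 -0.2 -0.6 23 0 0 0\n0.35 -0.2 -0.6 27.8 0 0 0\n0.35 -0.2 -0.6 27.8 0 0 0\n0.0 -0.2 -0.6 27.8 0 0 0\n0.0 -0.2 -0.6 27.8 0 0 0\n0.0 -0.2 -0.6 27.8 0 0 0\n0.0 -0.2 -0.6 27.8 0 0 0",
  "grip_force": 15
}}

```text
clock: 7.55
tcp_pos: [0.4664, -0.0568, 0.0599]
tcp_rot: [0.339, 3.121, 0.001]
wrist_force: [0.7, 2.3, 1.1]
width: 0.107
finger_force: 15.0
```

```bash
python3 -c "
from h import *
go([0,0,0])"
```

```text
shift [ 0.4679 -0.0447  0.059 ] rot [0.0011 0.0019 0.002 ] q [-0.41  0.41  0.53  2.15 -0.34  0.66  1.71] F [0.7 2.3 1.1]
```

Run:
```python
import numpy as np
r=np.hypot(.094,.028);a=np.arctan2(.028,.094);b=.012
for d in range(0,54,3):
    t=np.radians(d);p=.6*t
    y=r*np.cos(a+t)-.094+b*np.sin(p); z=-(r*np.sin(a+t)-.028)+b*np.cos(p)-b
    print(d,np.round([y,z,-p],4))
```

```text
0 [ 0.  0. -0.]
3 [-0.0012 -0.0049 -0.0314]
6 [-0.0027 -0.0097 -0.0628]
9 [-0.0044 -0.0144 -0.0942]
12 [-0.0064 -0.019  -0.1257]
15 [-0.0086 -0.0235 -0.1571]
18 [-0.011  -0.0279 -0.1885]
21 [-0.0137 -0.0321 -0.2199]
24 [-0.0165 -0.0362 -0.2513]
27 [-0.0196 -0.0401 -0.2827]
30 [-0.0229 -0.0438 -0.3142]
33 [-0.0264 -0.0474 -0.3456]
36 [-0.03   -0.0507 -0.377 ]
39 [-0.0338 -0.0539 -0.4084]
42 [-0.0378 -0.0568 -0.4398]
45 [-0.0419 -0.0596 -0.4712]
48 [-0.0461 -0.0621 -0.5027]
51 [-0.0505 -0.0643 -0.5341]
```

Add to h.py:
```python
def cover():
    # hinge from the closed pose: TCP (.4664,-.0568,.0599), bar 12 mm up
    s=env.observe();z=R.from_rotvec(s["tcp_rot"]).as_matrix()[:,2]
    b=s["tcp_pos"]-.0121*z; c=np.array([.4664,-.0568,.072]); H=c-.094*U;H[2]=.044
    d=b-H;o=d@U;print("theta",np.degrees(np.arctan2(d[2],o)-np.arctan2(.028,.094)).round(2),"r",np.hypot(o,d[2]).round(4),"(0.0981) F",s["wrist_force"].round(1),"q",s["joint_positions"].round(2))
```

```text
(no output)
```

{"method": "shift_gripper", "body": {
  "deltas": "0 0 -0.24 -0.98 -0.0314 0 0\n0 0 -0.54 -1.94 -0.0628 0 0\n0 0 -0.88 -2.88 -0.0942 0 0\n0 0 -1.28 -3.8 -0.1257 0 0\n0 0 -1.72 -4.7 -0.1571 0 0\n0 0 -1.72 -4.7 -0.1571 0 0",
  "grip_force": 15
}}

```text
clock: 8.15
tcp_pos: [0.4645, -0.0663, 0.0837]
tcp_rot: [0.339, 3.094, 0.245]
wrist_force: [1.6, 1.7, 0.7]
width: 0.107
finger_force: 15.0
```

```bash
python3 -c "
from h import *
cover();s=env.observe();w=env.get_image('wrist');import cv2;cv2.imwrite('pics/w3.png',w[:,:,::-1])"
```

```text
theta 15.47 r 0.0972 (0.0981) F [1.6 1.7 0.7] q [-0.21  0.36  0.45  2.14 -0.48  0.73  1.94]
```

View pics/w3.png

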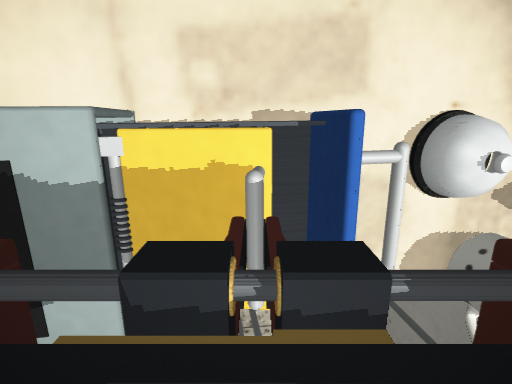

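The wrist view shows the bar at (256,230) held between the fingers, with the cover risen and the drawer still out. Rows for the next stage, in the now tilted tool axes:

Run:
```python
import numpy as np
r=np.hypot(.094,.028);a=np.arctan2(.028,.094);b=.012
def P(d):
    t=np.radians(d);p=.6*t
    return np.array([r*np.cos(a+t)+b*np.sin(p), -r*np.sin(a+t)+b*np.cos(p)]),p
def rows(d0,ds):
    q,p0=P(d0);c,s=np.cos(p0),np.sin(p0)
    M=np.array([[c,-s],[s,c]]) # tool y=(c,-s), tool z=(s,c) in (out,down)
    for d in ds:
        x,p=P(d);print(d0,d,np.round(M@(x-q),4),round(p0-p,4))
rows(15,range(18,37,3));rows(36,[39,42,44,46,48,50]);rows(50,[48,46,44,42.5,41.5])
```

```text
15 18 [-0.0017 -0.0047] -0.0314
15 21 [-0.0037 -0.0093] -0.0628
15 24 [-0.0059 -0.0138] -0.0942
15 27 [-0.0083 -0.0181] -0.1257
15 30 [-0.011  -0.0223] -0.1571
15 33 [-0.0138 -0.0264] -0.1885
15 36 [-0.0169 -0.0302] -0.2199
36 39 [-0.0024 -0.0043] -0.0314
36 42 [-0.005  -0.0085] -0.0628
36 44 [-0.0068 -0.0113] -0.0838
36 46 [-0.0088 -0.0139] -0.1047
36 48 [-0.0108 -0.0165] -0.1257
36 50 [-0.013 -0.019] -0.1466
50 48 [0.0017 0.0028] 0.0209
50 46 [0.0034 0.0056] 0.0419
50 44 [0.0049 0.0085] 0.0628
50 42.5 [0.006  0.0107] 0.0785
50 41.5 [0.0067 0.0122] 0.089
```

{"method": "shift_gripper", "body": {
  "deltas": "0 0 -0.34 -0.94 -0.0314 0 0\n0 0 -0.74 -1.86 -0.0628 0 0\n0 0 -1.18 -2.76 -0.0942 0 0\n0 0 -1.66 -3.62 -0.1257 0 0\n0 0 -2.2 -4.46 -0.1571 0 0\n0 0 -2.76 -5.28 -0.1885 0 0\n0 0 -3.38 -6.04 -0.2199 0 0\n0 0 -3.38 -6.04 -0.2199 0 0",
  "grip_force": 15
}}

```text
clock: 9.0
tcp_pos: [0.46, -0.0873, 0.1101]
tcp_rot: [0.332, 3.027, 0.577]
wrist_force: [4.3, 1.5, 1.9]
width: 0.108
finger_force: 15.0
```

```bash
python3 -c "
from h import *
cover()"
```

```text
theta 36.39 r 0.0969 (0.0981) F [4.3 1.5 1.9] q [ 0.04  0.36  0.4   2.1  -0.67  0.91  2.25]
```

{"method": "shift_gripper", "body": {
  "deltas": "0 0 -0.48 -0.86 -0.0314 0 0\n0 0 -1 -1.7 -0.0628 0 0\n0 0 -1.36 -2.26 -0.0838 0 0\n0 0 -1.76 -2.78 -0.1047 0 0\n0 0 -2.16 -3.3 -0.1257 0 0\n0 0 -2.6 -3.8 -0.1466 0 0\n0 0 -2.6 -3.8 -0.1466 0 0\n0 0 -2.6 -3.8 -0.1466 0 0",
  "grip_force": 15
}}

```text
clock: 9.8
tcp_pos: [0.4562, -0.105, 0.1229]
tcp_rot: [0.323, 2.964, 0.792]
wrist_force: [6.3, 0.7, 3.0]
width: 0.107
finger_force: 15.0
```

Run:
```python
from h import *
import pickle
cover();s=env.observe();pickle.dump(s,open("s4.pkl","wb"))
w=env.get_image("wrist");a=env.get_image("scene");b=env.get_image("side")
A=cv2.resize(a[130:220,150:270],(480,360),interpolation=cv2.INTER_CUBIC)
B=cv2.resize(b[180:270,230:320],(300,300),interpolation=cv2.INTER_CUBIC)
c=np.zeros((560,785,3),np.uint8);c[:360,:480]=A;c[:300,485:]=B;c[364:556,:256]=cv2.resize(w,(256,192))
cv2.imwrite("pics/m4.png",c[:,:,::-1]);cv2.imwrite("pics/w4.png",w[:,:,::-1])
```

```text
theta 50.0 r 0.0974 (0.0981) F [6.3 0.7 3. ] q [ 0.19  0.41  0.38  2.06 -0.76  1.05  2.42]
```

View pics/m4.png

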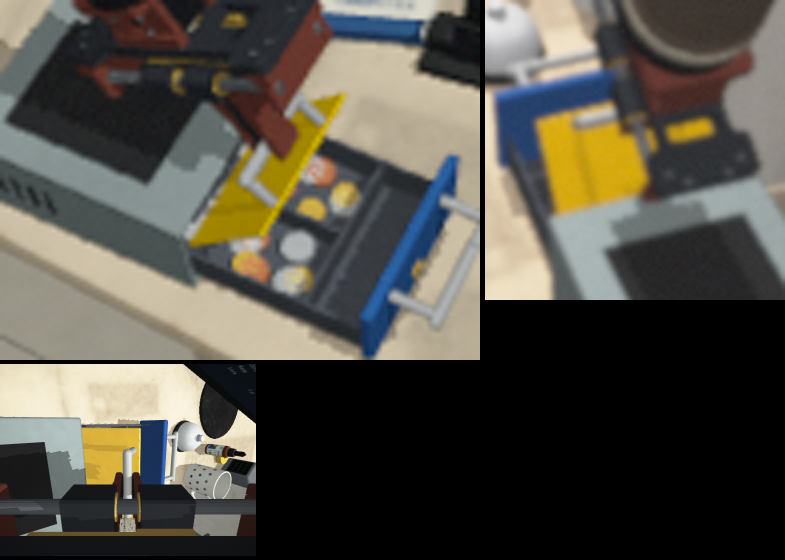

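The montage shows the drawer open with coins visible, and the cover raised and gripped. The cover's front corner on the robot's side is at scene pixel ≈(236.2,153.5); I check the angle independently from that.

Run:
```python
from h import *
for c in [(.4664,-.0568,.072),(.4657,-.0558,.072)]:
    c=np.array(c);H=c-.094*U;H[2]=.044;Y=np.array([U[1],-U[0],0])
    o,d=ray("scene",236.2,153.5)
    X=o+d*((H-.063*Y-o)@Y)/(d@Y);e=X-H;print(X,np.degrees(np.arctan2(e[2],e@U)),np.hypot(e[2],e@U))
```

```text
[ 0.39803415 -0.07410418  0.10985966] 46.58689629729949 0.09066364181844926
[ 0.39704495 -0.07440864  0.10826832] 46.50730503574029 0.08858948930468773
```

Kinematics say 50°, and vision says 46.5° with a few degrees' uncertainty. I go 4° further for margin, then ease back to about 41.5°.

In the tool's units: -0.0053 m is -1.06, -0.0039 m is -0.78.

{"method": "shift_gripper", "body": {
  "deltas": "0 0 -0.38 -0.54 -0.0209 0 0\n0 0 -0.78 -1.06 -0.0419 0 0\n0 0 -0.78 -1.06 -0.0419 0 0\n0 0 -0.78 -1.06 -0.0419 0 0",
  "grip_force": 15
}}

```text
clock: 10.35
tcp_pos: [0.4549, -0.1108, 0.1255]
tcp_rot: [0.32, 2.943, 0.853]
wrist_force: [5.0, 1.3, 3.8]
width: 0.111
finger_force: 15.0
```

```bash
python3 -c "
from h import *
cover()"
```

```text
theta 53.99 r 0.0973 (0.0981) F [5.  1.3 3.8] q [ 0.23  0.43  0.38  2.04 -0.78  1.09  2.46]
```

{"method": "shift_gripper", "body": {
  "deltas": "0 0 0.38 0.54 0.0209 0 0\n0 0 0.78 1.06 0.0419 0 0\n0 0 1.12 1.62 0.0628 0 0\n0 0 1.46 2.18 0.0838 0 0\n0 0 1.76 2.76 0.1047 0 0\n0 0 1.98 3.2 0.1204 0 0\n0 0 2.12 3.5 0.1309 0 0\n0 0 2.12 3.5 0.1309 0 0\n0 0 2.12 3.5 0.1309 0 0\n0 0 2.12 3.5 0.1309 0 0",
  "grip_force": 15
}}

```text
clock: 11.35
tcp_pos: [0.4583, -0.0941, 0.1156]
tcp_rot: [0.327, 3.006, 0.657]
wrist_force: [4.2, -2.4, -2.4]
width: 0.111
finger_force: 15.0
```

Run:
```python
from h import *
cover()
w=env.get_image("wrist");a=env.get_image("scene")
A=cv2.resize(a[130:220,150:270],(720,540),interpolation=cv2.INTER_CUBIC)
cv2.imwrite("pics/a5.png",A[:,:,::-1]);cv2.imwrite("pics/w5.png",w[:,:,::-1]);cover()
```

```text
theta 41.84 r 0.0969 (0.0981) F [ 4.2 -2.4 -2.4] q [ 0.1   0.38  0.39  2.08 -0.7   0.96  2.31]
theta 41.84 r 0.0969 (0.0981) F [ 4.7 -3.2 -2.1] q [ 0.1   0.38  0.39  2.08 -0.7   0.96  2.31]
```

View pics/a5.png

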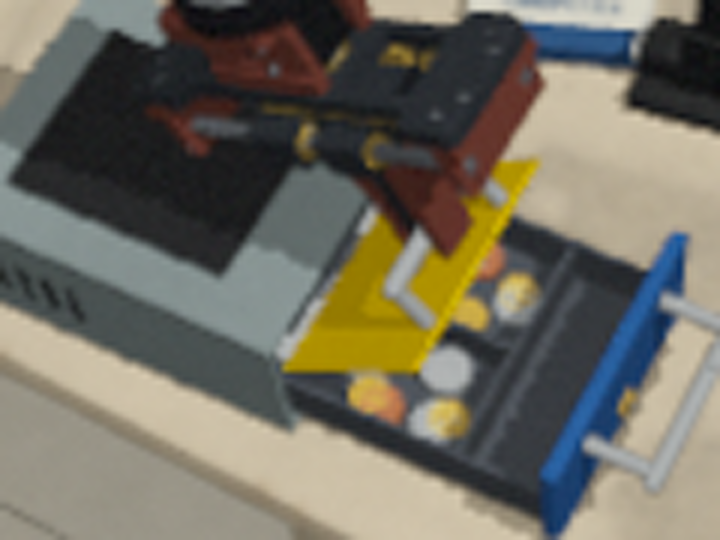

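The scene crop shows the drawer out and the cover held a little below 45° with the gripper on its bar. To be sure the drawer sits hard on its stop, I nudge outward by 4 mm (level) and watch the force.

{"method": "shift_gripper", "body": {
  "deltas": "0 0 0.18 0.08 0 0 0\n0 0 0.36 0.16 0 0 0\n0 0 0.54 0.26 0 0 0\n0 0 0.72 0.34 0 0 0\n0 0 0.72 0.34 0 0 0\n0 0 0.72 0.34 0 0 0",
  "grip_force": 15
}}

```text
clock: 12.05
tcp_pos: [0.459, -0.0906, 0.1154]
tcp_rot: [0.328, 3.006, 0.656]
wrist_force: [5.1, -3.7, -4.0]
width: 0.108
finger_force: 15.0
```

Run:
```python
from h import *
cover()
```

```text
theta 40.01 r 0.0987 (0.0981) F [ 5.1 -3.7 -4. ] q [ 0.09  0.38  0.39  2.09 -0.7   0.95  2.31]
```

In the tool's units: 0.0018 m is 0.36, 0.0009 m is 0.18.

{"method": "shift_gripper", "body": {
  "deltas": "0 0 0.18 0.08 0 0 0\n0 0 0.36 0.16 0 0 0\n0 0 0.36 0.16 0 0 0",
  "grip_force": 15
}}

```text
clock: 12.35
tcp_pos: [0.4593, -0.0891, 0.1152]
tcp_rot: [0.328, 3.006, 0.655]
wrist_force: [4.2, -5.2, -5.2]
width: 0.107
finger_force: 15.0
```

{"method": "shift_gripper", "body": {
  "deltas": "0 0 0.18 0.08 0 0 0\n0 0 0.36 0.16 0 0 0\n0 0 0.36 0.16 0 0 0",
  "grip_force": 15
}}

```text
clock: 12.65
tcp_pos: [0.4595, -0.0883, 0.1146]
tcp_rot: [0.33, 3.007, 0.652]
wrist_force: [4.8, -7.9, -9.4]
width: 0.106
finger_force: 15.0
```

Run:
```python
from h import *
import pickle
cover()
s=env.observe();w=env.get_image("wrist");pickle.dump(s,open("s6.pkl","wb"))
cv2.imwrite("pics/w6.png",cv2.resize(w[:,:,::-1],None,fx=1.5,fy=1.5,interpolation=cv2.INTER_CUBIC))
```

```text
theta 38.59 r 0.0995 (0.0981) F [ 4.8 -7.9 -9.4] q [ 0.09  0.37  0.39  2.09 -0.7   0.95  2.3 ]
```

View pics/w6.png

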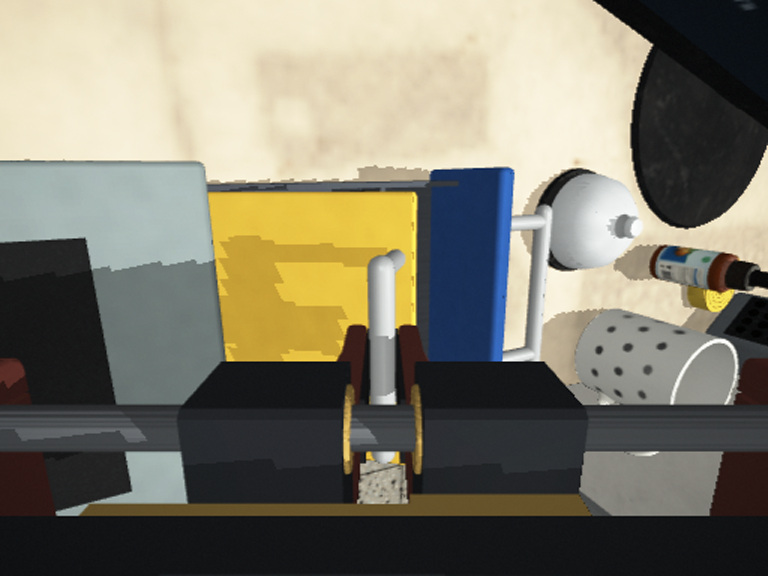

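At x≈(537–545) the pull bar stands right at its stop position; the outward force is rising to 8 N. Recomputing the cover angle with the drawer on its stop.

Run:
```python
from h import *
import pickle
np.set_printoptions(precision=4,suppress=True)
s=pickle.load(open("s6.pkl","rb"))
f=lambda u,v,z:plane("wrist",u/1.5,v/1.5,z,s)
p=f(539.5,286,.064);print("pull",p,"along U",(p-[.4857,.0385,.064])@U)
z=R.from_rotvec(s["tcp_rot"]).as_matrix()[:,2]
for k in(.0121,.0135,.0105):
    b=s["tcp_pos"]-k*z;h=b[2]-.044
    t=np.degrees(np.arcsin(h/.0981)-np.arctan2(.028,.094))
    H=np.array([.4445,-.1473,.044]);d=b-H
    print(k,"theta height",t,"theta hinge",np.degrees(np.arctan2(d[2],d@U)-np.arctan2(.028,.094)),np.hypot(d[2],d@U))
```

```text
pull [0.485  0.0391 0.064 ] along U 0.0004658253783352931
0.0121 theta height 39.75605597846342 theta hinge 39.02204646743764 0.0989521372621468
0.0135 theta height 41.12356837024468 theta hinge 39.71079471500747 0.09968333940832132
0.0105 theta height 38.25086307367424 theta hinge 38.22247369191534 0.09813426423363242
```

The rows are not in the units I measure in: shifts go in units of 5 mm. I convert before sending: -0.0036 m is -0.72, -0.0021 m is -0.42.

{"method": "shift_gripper", "body": {
  "deltas": "0 0 -0.22 -0.36 -0.013 0 0\n0 0 -0.42 -0.72 -0.026 0 0\n0 0 -0.42 -0.72 -0.026 0 0\n0 0 -0.42 -0.72 -0.026 0 0\n0 0 -0.42 -0.72 -0.026 0 0",
  "grip_force": 20
}}

```text
clock: 13.2
tcp_pos: [0.4589, -0.0914, 0.1171]
tcp_rot: [0.329, 2.995, 0.691]
wrist_force: [4.9, -6.1, -10.0]
width: 0.105
finger_force: 20.0
```

Run:
```python
from h import *
s=env.observe();z=R.from_rotvec(s["tcp_rot"]).as_matrix()[:,2]
for k in(.0121,.0105):
    b=s["tcp_pos"]-k*z;d=b-[.4445,-.1473,.044]
    print(np.degrees(np.arcsin(d[2]/.0981))-16.6,np.degrees(np.arctan2(d[2],d@U))-16.6,np.hypot(d[2],d@U))
```

```text
42.23627514819083 41.425622463277946 0.09895659168325614
40.6491805820162 40.63357644468259 0.09811719208091974
```

{"method": "shift_gripper", "body": {
  "deltas": "0 0 0 0 0 0 0\n0 0 0 0 0 0 0\n0 0 0 0 0 0 0"
}}

```text
clock: 13.5
tcp_pos: [0.4589, -0.0914, 0.1171]
tcp_rot: [0.328, 2.995, 0.691]
wrist_force: [4.5, -6.5, -9.2]
width: 0.105
finger_force: 20.0
```

```bash
python3 -c "
from rig import env
print(env.close_job())"
```

```text
the job is handed in; nothing more can be done
None
```

I handed the job in at 13.5 s with the drawer pulled hard against its stop. The cover was raised to about 54° and eased back, and the gripper is now holding it steady at about 41–42°. While I was working the cover the drawer slipped in a few millimetres, so I pulled it back to the stop before finishing. The angles are worked out from the arm's position, to within a few degrees.

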